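# Pack the steel cups under the clip-on cover

## Task

Pack the steel cups for dispatch: lift the dust plug out of the packing base and leave it in the orange tray, then nest every steel cup upright, one inside the other, in the seat of the base. Last, set the grey cover over the stack and press it straight down until both clip arms snap under the base's rim and it sits fully home. Leave everything else on the bench where it is.

Things in the scene. Friction and masses are not known exactly. Their poses are not given: they have to be found in the camera images.
- cup0: steel cup, 1 of 3 to 5 alike. 46 mm high, 37 mm across at the foot, 57 at 33 mm up; the top 12 mm are a straight collar 64 mm across (the grip). Mouth 58 mm inside, inner floor 16 mm above the underside: a nested cup stands 16 mm higher; place it with fingertips less than 14 mm below its rim. 110 g. Origin: underside centre, z up
- cup1: steel cup, the same as cup0 in every size (46 mm high, 64 mm across at the collar); may be absent. Origin: underside centre, z up its axis
- cup2: steel cup, the same as cup0 in every size (46 mm high, 64 mm across at the collar); may be absent. Origin: underside centre, z up its axis
- cup3: steel cup, the same as cup0 in every size (46 mm high, 64 mm across at the collar); may be absent. Origin: underside centre, z up its axis
- cup4: steel cup, the same as cup0 in every size (46 mm high, 64 mm across at the collar); may be absent. Origin: underside centre, z up its axis
- base: round black packing base, fixed. Foot 80 mm across, 18 mm high; then the rim, a flange 96 mm across, from 18 to 24 mm height; on it a guide collar tapering from 77 mm across to 66 mm at 48 mm height. Origin: underside centre, on the bench; z up
- seat (a point): centre of the seat's floor in the base, 24 mm above the base's origin: the first cup's underside rests here, cup k (from 0) 16 k mm higher. The seat is a cone 41 mm across at the floor, 48 mm at its mouth 13 mm higher
- plug: aluminium dust plug standing in the base's seat at the start: body 43 mm across (37 at the foot), 28 mm high, with a round knob 22 mm across on top, from 28 to 56 mm height. 120 g. Origin: underside centre, z up its axis
- tray: orange open tray, fixed, 130 x 130 mm, 35 mm high, walls and floor 4 mm. Origin: underside centre; x and y along its sides
- stand: plain aluminium disc, fixed, 84 mm across, 30 mm high; the cover stands on it at the start. Origin: underside centre
- hood: grey cover, a round hood open below, 86 mm outside, 80 inside, 120 mm high (116 inside), loose, 240 g. Two sprung clip arms outside at its +y and -y (108 mm over both) reach 19 mm below the skirt's edge. Origin: centre of the skirt's lower edge; z up. Fully home the skirt rests on the flange, origin 24 mm above the base's; that takes about 10 N down over the last 17 mm. Any yaw will do
- handle (a point): centre of the top of the black bar handle on the cover, 144 mm above the skirt's edge. The bar is 56 mm long along the cover's x, 16 mm thick along its y, 24 mm tall; axes as the cover's
- clip_a (a joint): the clip arm on the cover's +y side, hinged 30 mm above the skirt's edge: 0 = sprung fully in, grows (rad) as the hook is spread outward, about 0.07 while it passes the flange
- clip_b (a joint): the clip arm on the cover's -y side, hinged 30 mm above the skirt's edge: 0 = sprung fully in, grows (rad) as the hook is spread outward, about 0.07 while it passes the flange
- driver: bystander, not part of the job: screwdriver lying on the bench. Origin: underside or middle
- spanner: bystander, not part of the job: steel spanner lying on the bench. Origin: underside or middle
- jar: bystander, not part of the job: jar with a white cap, 56 mm across, 80 high. Origin: underside or middle
- carton: bystander, not part of the job: cardboard carton 70 x 50 x 45 mm. Origin: underside or middle
- mug: bystander, not part of the job: white ceramic mug, 72 mm across, 85 high, with a handle. Origin: underside or middle
- block: bystander, not part of the job: plain aluminium block 60 x 80 x 30 mm. Origin: underside or middle
Not all that is in view belongs to the job. Leave any green look-alike of the plug alone.

How it is judged:
On the way, in this order (a step that is already met when the one before it is completed fails the run):
1. the dust plug is out of the base (distance between plug and base above 0.07 m), for 0.1 s.
2. every cup is nested upright in the stack on the base's seat (horizontal distance between each of cup0, cup1, cup2, cup3, cup4 and base below 0.009 m and angle between each of cup0, cup1, cup2, cup3, cup4's own z axis and vertical below 0.1 rad and (z of cup0 in the frame of base between 0.02 and 0.028 m or z of cup0 in the frame of base between 0.036 and 0.044 m or z of cup0 in the frame of base between 0.052 and 0.06 m or z of cup0 in the frame of base between 0.068 and 0.076 m or z of cup0 in the frame of base between 0.084 and 0.092 m) and (z of cup1 in the frame of base between 0.02 and 0.028 m or z of cup1 in the frame of base between 0.036 and 0.044 m or z of cup1 in the frame of base between 0.052 and 0.06 m or z of cup1 in the frame of base between 0.068 and 0.076 m or z of cup1 in the frame of base between 0.084 and 0.092 m) and (z of cup2 in the frame of base between 0.02 and 0.028 m or z of cup2 in the frame of base between 0.036 and 0.044 m or z of cup2 in the frame of base between 0.052 and 0.06 m or z of cup2 in the frame of base between 0.068 and 0.076 m or z of cup2 in the frame of base between 0.084 and 0.092 m) and (z of cup3 in the frame of base between 0.02 and 0.028 m or z of cup3 in the frame of base between 0.036 and 0.044 m or z of cup3 in the frame of base between 0.052 and 0.06 m or z of cup3 in the frame of base between 0.068 and 0.076 m or z of cup3 in the frame of base between 0.084 and 0.092 m) and (z of cup4 in the frame of base between 0.02 and 0.028 m or z of cup4 in the frame of base between 0.036 and 0.044 m or z of cup4 in the frame of base between 0.052 and 0.06 m or z of cup4 in the frame of base between 0.068 and 0.076 m or z of cup4 in the frame of base between 0.084 and 0.092 m)), for 0.2 s.
3. the cover is fully home on the base with both clips sprung in (z of hood in the frame of base between 0.02 and 0.027 m and horizontal distance between hood and base below 0.005 m and angle between hood's own z axis and vertical below 0.04 rad and value of joint each of clip_a, clip_b below 0.035 rad), for 0.2 s.
At the end, for the whole second after the job is handed in: Every cup present upright (0.1 rad), within 9 mm of the base axis, at a nested height 24 + 16 k mm (4 mm); cover within 3 mm of the flange, 5 mm of the axis, 0.04 rad of upright, both clips under 0.035 rad; plug in the tray; all at rest (all of step 2 and all of step 3 and x of plug in the frame of tray between -0.062 and 0.062 m and y of plug in the frame of tray between -0.062 and 0.062 m and z of plug in the frame of tray below 0.04 m and linear speed of each of cup0, cup1, cup2, cup3, cup4, hood, plug below 0.03 m/s); the robot touches nothing.
It fails at once if a bystander is shifted by more than 5 cm (distance of any of driver, spanner, jar, carton, mug, block from where it was at the start of the episode above 0.05 m).
Of cup0, cup1, cup2, cup3, cup4 only 3 to 5 are there at a start; the rules pass over those that are not, and their reading is None.
At some moment in a run one of cup0, cup1, cup2, cup3, cup4 may be knocked a few centimetres aside while the robot is not near it.
It also fails if it takes over 210 s, if anything falls off the work surface, if the arm or the gripper's body presses on something with over 40 N, if the wrist force passes 120 N, or if a joint passes its speed limit or range.

## Robot

A 6-joint arm with a two-finger parallel gripper is mounted at the origin on the work surface. World frame = base frame: x ahead of the robot, y to its left, z up, the work surface at z = 0. Lengths are in m, angles in rad, forces in N, time in s.
With the tool pointing down it reaches from about 0.35 to 0.775 m from the base axis. Payload 5.5 kg.
Tool frame: the origin (TCP) lies midway between the tips of the shut fingers; the grasp point (between the pads) lies 19 mm behind it (env.hold_point_z is the distance from the TCP to the grasp point, in m); z points along the fingers, y is the line along which they close (so a half turn about z gives the same grasp; the last joint's range is limited). The gripper opens to 85 mm and grips with 20 to 120 N. Pads are 22 mm wide; open, the fingers measure 114 mm over their backs; the gripper's body (76 mm by 85 mm) begins 54 mm behind the grasp point. The pads swing forward as they close: fully open they stand 13 mm farther back than shut.
Start: joints at [-1.254, 0.313, 0.046, 1.304, 0, 1.431], TCP at [0.254, -0.516, 0.231] pointing down, gripper open.
Joint ranges: [-2.76, 2.76], [-0.86, 1.69], [-1.03, 1.26], [-2.2, 2.34], [-1.47, 1.5], [-3.14, 3.14]. Speed limits (rad/s): [2.57, 2.57, 3.14, 3.14, 3.14, 3.14].

## Interface

Orientations are given as a unit quaternion [w, x, y, z].
In Python, from workcell import env, read_camera gives the robot as it stands. The module is installed in compiled form; this text tells all that it offers.
- The arm moves only by the tool carry_out, never from a script. Its argument "moves" is a list of rows, each an object of numbers: "tx", "ty", "tz": the shift along the world's x, y, z in cm; "wx", "wy", "wz": the turn, a rotation vector about the world's x, y, z in rad; "claw": the closure, from -1 (fully open) to 1 (shut). A call has 1 to 8 rows; each row shifts and turns the commanded pose from where the row before left it; what a row does not reach is not made up. A row lasts 1/8 s, in which the tool goes at most 62.5 mm and 10.7 degrees, less where a joint would pass 70% of its speed; a pose out of reach is approached as far as the arm can. A call is refused whole if a number of a shift passes 6.25 or a number of a turn 0.188, either way. A call with a gripper value outside its range is refused whole. The fingers move at their own pace and stop on an object; "newtons" is the grip in N (left out, the last holds). Time passes only in rows, so rows that do not move let the fingers close. It gives the time, the measured TCP pose, the force, the opening and the grip force at its end, in the units of the state.
- env.get_state(): the state, without advancing time (a new reading comes with each control period).
- read_camera(name): name is "scene" or "top" or "wrist"; returns a dict with "image" (420x560x3 uint8, blue, green, red), "z_map" (420x560 float32, m along the optical axis (not along the pixel's ray), 0 where there is no reading), "fx", "fy", "cx", "cy" (pixels), "camera_from_world" (4x4, takes a point from world to camera coordinates); the wrist camera has in their place "hand_eye" (4x4, takes a point from camera to tool coordinates, whose origin is the TCP and whose axes are the flange's). Camera axes: x right, y down, z forward; pixel columns grow to the right and rows downward; lengths in m; the calibration is good to about 2 mm. A picture is of the moment at which its call begins: read the wrist's pose just before it.
- env.hand_in(): hands the job in; it is judged then, once.
The state is a dict: "clock": time; "joint_pos": joint angles; "qvel": joint speeds; "tau": joint torques, N m; "tcp_pos": TCP position; "orientation": TCP orientation; "wrist_force": force on the tool from outside, world axes, zero at the start; "ft_torque": the same for the moment, N m; "finger_gap": finger opening in m; "grip_force": force on a finger pad.
Only numpy, scipy, OpenCV 4.12 (cv2) and the standard library are available. Lean on these libraries where they do the work, as an engineer would, in place of code of your own. Each camera call takes 0.05 s, during which the arm holds its last target. There are 200 camera calls.

## Working session

There is one attempt and no reset: what is moved stays moved. The work goes in short steps, Python scripts to look and compute and a tool call to move; the robot and the scene stay as the last step left them, time stands still between calls to the robot, and variables do not carry over. Pictures are saved under pics/ and viewed, at most 14 in all, crops included, and the job is handed in when it is done.

Besides the shell and the picture viewer there is one more tool, called as name(argument=value, ...), one argument or row to a line, values as JSON. carry_out: Moves the arm, as the interface text tells. Its arguments: {"type":"object","properties":{"moves":{"type":"array","items":{"type":"object","properties":{"tx":{"type":"number"},"ty":{"type":"number"},"tz":{"type":"number"},"wx":{"type":"number"},"wy":{"type":"number"},"wz":{"type":"number"},"claw":{"type":"number"}}}},"newtons":{"type":"number"}},"required":["moves"]}

```bash
mkdir -p pics
cat > h.py <<'E'
import numpy as np, cv2
from workcell import env, read_camera
from scipy.spatial.transform import Rotation as R
def cloud(c):
    z=c["z_map"]; v,u=np.mgrid[:z.shape[0],:z.shape[1]]
    P=np.stack([(u-c["cx"])/c["fx"]*z,(v-c["cy"])/c["fy"]*z,z],-1)
    T=np.linalg.inv(c["camera_from_world"]); W=P@T[:3,:3].T+T[:3,3]; W[z<=0]=np.nan
    return W
E
python3 - <<'E'
from h import *
for n in("scene","top"):
    c=read_camera(n); cv2.imwrite(f"pics/{n}0.png",c["image"]); np.savez(f"{n}0.npz",**c)
    print(n,np.linalg.inv(c["camera_from_world"]).round(3).tolist(),c["fx"])
print(env.get_state(),env.hold_point_z)
E
```

```text
scene [[0.555, 0.723, -0.412, 1.114], [0.832, -0.472, 0.291, -0.426], [0.016, -0.504, -0.864, 1.289], [0.0, 0.0, 0.0, 1.0]] 539.7156890484922
top [[0.021, -0.988, 0.156, 0.402], [-1.0, -0.017, 0.026, -0.048], [-0.023, -0.157, -0.987, 1.097], [0.0, 0.0, 0.0, 1.0]] 397.1549809813321
{'clock': 0.1, 'joint_pos': array([-1.25362633e+00,  3.13950462e-01,  4.50725773e-02,  1.30360159e+00,
        1.23211049e-05,  1.43121855e+00]), 'qvel': array([ 0.00143411, -0.00249854,  0.00433598, -0.00234617,  0.00096789,
        0.00060279]), 'tau': array([ 1.59988682e-03, -4.81728172e+01,  2.99241793e+01,  1.28023801e-02,
       -1.80457232e-04, -5.03090263e-06]), 'tcp_pos': array([ 0.25345286, -0.51560835,  0.23047555]), 'orientation': array([-8.38805770e-04,  9.74035481e-01,  2.26393848e-01, -6.84941516e-05]), 'wrist_force': array([-0.26233545, -0.33168505,  0.05524418]), 'ft_torque': array([-0.0523078 ,  0.03495709,  0.01616998]), 'grip_force': 0.0, 'finger_gap': 0.08556646585299568} 0.0187
```

View pics/top0.png

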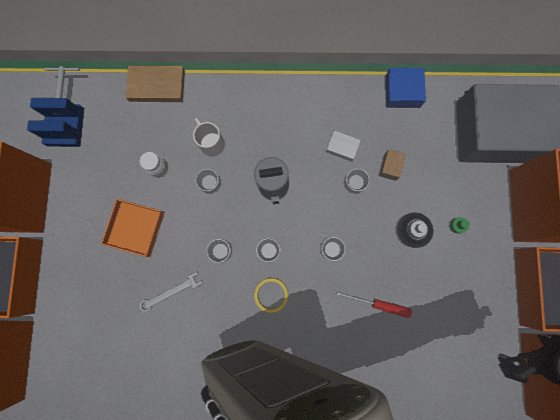

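View pics/scene0.png

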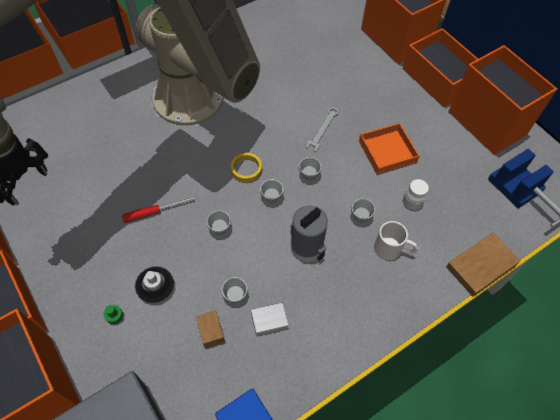

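The top view shows five cups at pixels (208,181), (357,181), (219,251), (268,250) and (333,249). The base with its plug is at (416,230), with the green look-alike at (460,225), the hood on its stand at (271,175) and the tray at (133,228). The scene view agrees.

```bash
cat >> h.py <<'E'
def blob(W,xy,r,z0,z1):
    m=(np.hypot(W[...,0]-xy[0],W[...,1]-xy[1])<r)&(W[...,2]>z0)&(W[...,2]<z1)
    return W[m]
def circ(P):
    (x,y),r=cv2.minEnclosingCircle(P[:,:2].astype(np.float32)*1000)
    return round(x,1),round(y,1),round(2*r,1),len(P),round(float(np.median(P[:,2]))*1000,1)
E
python3 - <<'E'
from h import *
t=cloud(np.load("top0.npz"));s=cloud(np.load("scene0.npz"))
def go(n,px,r,z0,z1):
    a=t[px[1],px[0]]
    xy=a[:2]
    for k in range(3):
        A=blob(t,xy,r,z0,z1); 
        if len(A)<5: break
        c=circ(A); xy=np.array(c[:2])/1000
    B=blob(s,xy,r,z0,z1); print(n,a.round(3),c,circ(B) if len(B)>4 else None)
for i,p in enumerate([(208,181),(357,181),(219,251),(268,250),(333,249)]): go(f"cup{i}",p,.045,.038,.052)
go("base flange",(416,230),.06,.016,.03)
go("collar",(416,230),.045,.042,.053)
go("knob",(418,228),.02,.07,.09)
go("hoodtop",(271,180),.055,.14,.155)
go("handle",(270,172),.04,.165,.18)
go("tray",(133,228),.11,.03,.04)
go("jar",(151,161),.04,.07,.09)
go("mug",(207,135),.06,.07,.09)
A=blob(t,t[228,133][:2],.1,.028,.042); print(cv2.minAreaRect((A[:,:2]*1000).astype(np.float32)))
h=t[172,270][:2]
for W in(t,s):
    A=blob(W,h,.04,.165,.18);print(cv2.minAreaRect((A[:,:2]*1000).astype(np.float32)),A[:,2].mean())
E
```

```text
cup0 [0.641 0.192 0.018] (639.4, 190.1, 64.5, 150, 45.5) (639.5, 189.1, 66.9, 156, 43.9)
cup1 [ 0.648 -0.223  0.018] (645.7, -218.9, 64.6, 148, 44.4) (646.2, -219.6, 64.6, 177, 44.0)
cup2 [0.448 0.152 0.018] (448.4, 150.5, 64.1, 154, 45.5) (449.9, 149.6, 68.9, 143, 43.9)
cup3 [0.453 0.019 0.018] (452.5, 18.4, 63.9, 156, 45.0) (453.5, 17.3, 68.6, 155, 43.9)
cup4 [ 0.459 -0.157  0.018] (458.8, -153.4, 63.7, 148, 44.9) (457.8, -155.7, 69.6, 154, 43.7)
base flange [ 0.51  -0.368  0.061] (515.4, -376.0, 96.2, 442, 24.3) (515.6, -376.7, 97.7, 442, 23.4)
collar [ 0.51  -0.368  0.061] (514.9, -375.0, 69.0, 258, 48.9) (516.7, -377.2, 70.2, 274, 48.4)
knob [ 0.513 -0.367  0.079] (515.5, -376.2, 22.7, 65, 79.6) (517.1, -378.0, 23.1, 77, 78.8)
hoodtop [0.617 0.008 0.148] (634.0, 9.5, 86.7, 744, 150.5) (634.3, 9.4, 88.5, 681, 149.4)
handle [0.631 0.009 0.175] (633.9, 9.4, 56.0, 162, 174.3) (633.7, 8.8, 56.5, 152, 173.0)
tray [0.507 0.398 0.005] (506.5, 392.4, 180.9, 332, 35.7) (508.1, 390.7, 185.9, 299, 34.2)
jar [0.679 0.333 0.082] (680.6, 339.8, 50.5, 291, 81.1) (682.1, 341.0, 56.5, 265, 80.2)
mug [0.779 0.204 0.006] (761.3, 196.8, 94.0, 239, 83.4) (766.1, 195.2, 100.3, 303, 80.2)
((506.9820556640625, 392.9296875), (131.34210205078125, 129.90272521972656), 76.11246490478516)
((633.4580688476562, 9.37242317199707), (16.521015167236328, 54.85464096069336), 9.168761253356934) 0.17393263933275327
((633.8306274414062, 8.438741683959961), (17.300559997558594, 55.78568649291992), 11.33588981628418) 0.17267349140367028
```

carry_out(
  moves=[
    {"tx":3.28,"ty":1.74,"tz":-0.5,"wz":0.161,"claw":-1},
    {"tx":3.28,"ty":1.74,"tz":-0.5,"wz":0.161,"claw":-1},
    {"tx":3.28,"ty":1.74,"tz":-0.5,"wz":0.161,"claw":-1},
    {"tx":3.28,"ty":1.74,"tz":-0.5,"wz":0.161,"claw":-1},
    {"tx":3.28,"ty":1.74,"tz":-0.5,"wz":0.161,"claw":-1},
    {"tx":3.28,"ty":1.74,"tz":-0.5,"wz":0.161,"claw":-1},
    {"tx":3.28,"ty":1.74,"tz":-0.5,"wz":0.161,"claw":-1},
    {"tx":3.28,"ty":1.74,"tz":-0.5,"wz":0.161,"claw":-1},
  ],
)

```text
invalid input at $.moves[0]: expected keys tx, ty, tz, wx, wy, wz, claw
```

```bash
cat >> h.py <<'E'
CUPS=[(.6395,.1896),(.646,-.2193),(.449,.15),(.453,.018),(.458,-.1545)]
BASE=np.array([.516,-.3765])
def st():
    s=env.get_state(); r=R.from_quat(s["orientation"],scalar_first=True); y=r.apply([0,1,0]); z=r.apply([0,0,1])
    print("t",round(s["clock"],2),"tcp_mm",(s["tcp_pos"]*1000).round(1),"closeang",round(np.degrees(np.arctan2(y[1],y[0])),1),"zdown",z.round(3),"gap",round(s["finger_gap"]*1000,1),"grip",round(s["grip_force"],1),"F",s["wrist_force"].round(1),"j",s["joint_pos"].round(2)); return s
def look(n="top"):
    c=read_camera(n); return c,cloud(c)
E
python3 -c "
from h import *
st(); t=cloud(np.load('top0.npz'));print('block',circ(blob(t,t[145,343][:2],.07,.02,.04)),'cart',circ(blob(t,t[163,394][:2],.06,.035,.055)))"
```

```text
t 0.1 tcp_mm [ 253.5 -515.6  230.5] closeang -63.8 zdown [-0.001  0.002 -1.   ] gap 85.6 grip 0.0 F [-0.3 -0.3  0.1] j [-1.25  0.31  0.05  1.3   0.    1.43]
block (749.8, -183.5, 97.6, 620, 30.3) cart (694.0, -318.0, 82.2, 490, 45.0)
```

carry_out(
  moves=[
    {"tx":3.28,"ty":1.74,"tz":-0.5,"wx":0,"wy":0,"wz":0.161,"claw":-1},
    {"tx":3.28,"ty":1.74,"tz":-0.5,"wx":0,"wy":0,"wz":0.161,"claw":-1},
    {"tx":3.28,"ty":1.74,"tz":-0.5,"wx":0,"wy":0,"wz":0.161,"claw":-1},
    {"tx":3.28,"ty":1.74,"tz":-0.5,"wx":0,"wy":0,"wz":0.161,"claw":-1},
    {"tx":3.28,"ty":1.74,"tz":-0.5,"wx":0,"wy":0,"wz":0.161,"claw":-1},
    {"tx":3.28,"ty":1.74,"tz":-0.5,"wx":0,"wy":0,"wz":0.161,"claw":-1},
    {"tx":3.28,"ty":1.74,"tz":-0.5,"wx":0,"wy":0,"wz":0.161,"claw":-1},
    {"tx":3.28,"ty":1.74,"tz":-0.5,"wx":0,"wy":0,"wz":0.161,"claw":-1},
  ],
)

```text
clock: 1.1
tcp_pos: [0.5168, -0.376, 0.1906]
orientation: [-0.0, 0.641, 0.768, 0.0]
wrist_force: [0.2, -0.7, 0.4]
finger_gap: 0.0855
grip_force: 0.0
```

```bash
python3 -c "
from h import *
st()"
```

```text
t 1.1 tcp_mm [ 516.8 -376.   190.6] closeang 10.3 zdown [-0.001  0.001 -1.   ] gap 85.5 grip 0.0 F [ 0.2 -0.7  0.4] j [-0.75  0.45  0.15  1.27  0.    0.64]
```

carry_out(
  moves=[
    {"tx":-0.08,"ty":-0.05,"tz":-4,"wx":0,"wy":0,"wz":0,"claw":-1},
    {"tx":0,"ty":0,"tz":-4,"wx":0,"wy":0,"wz":0,"claw":-1},
    {"tx":0,"ty":0,"tz":-3.4,"wx":0,"wy":0,"wz":0,"claw":-1},
    {"tx":0,"ty":0,"tz":-2,"wx":0,"wy":0,"wz":0,"claw":-1},
    {"tx":0,"ty":0,"tz":0,"wx":0,"wy":0,"wz":0,"claw":1},
    {"tx":0,"ty":0,"tz":0,"wx":0,"wy":0,"wz":0,"claw":1},
    {"tx":0,"ty":0,"tz":0,"wx":0,"wy":0,"wz":0,"claw":1},
    {"tx":0,"ty":0,"tz":0,"wx":0,"wy":0,"wz":0,"claw":1},
  ],
  newtons=60,
)

```text
clock: 2.1
tcp_pos: [0.5158, -0.3781, 0.0588]
orientation: [0.001, 0.643, 0.766, -0.0]
wrist_force: [-0.8, 1.2, 2.9]
finger_gap: 0.0193
grip_force: 58.5
```

carry_out(
  moves=[
    {"tx":0,"ty":0,"tz":1.5,"wx":0,"wy":0,"wz":0,"claw":1},
    {"tx":0,"ty":0,"tz":3,"wx":0,"wy":0,"wz":0,"claw":1},
    {"tx":0,"ty":0,"tz":4,"wx":0,"wy":0,"wz":0,"claw":1},
    {"tx":0,"ty":0,"tz":4,"wx":0,"wy":0,"wz":0,"claw":1},
    {"tx":0,"ty":4,"tz":2,"wx":0,"wy":0,"wz":0,"claw":1},
    {"tx":0,"ty":4,"tz":2,"wx":0,"wy":0,"wz":0,"claw":1},
    {"tx":0,"ty":4,"tz":0,"wx":0,"wy":0,"wz":0,"claw":1},
    {"tx":0,"ty":4,"tz":0,"wx":0,"wy":0,"wz":0,"claw":1},
  ],
)

```text
clock: 3.1
tcp_pos: [0.5153, -0.2162, 0.2239]
orientation: [0.001, 0.643, 0.766, 0.0]
wrist_force: [0.3, -0.3, -0.6]
finger_gap: 0.0195
grip_force: 58.8
```

```bash
python3 -c "
from h import *
st(); c,W=look('scene'); cv2.imwrite('pics/p1.png',cv2.resize(c['image'][200:420,60:360],(750,550)))"
```

```text
t 3.1 tcp_mm [ 515.3 -216.2  223.9] closeang 10.0 zdown [ 0.002 -0.001 -1.   ] gap 19.5 grip 58.8 F [ 0.3 -0.3 -0.6] j [-0.54  0.28 -0.01  1.27  0.    0.86]
```

View pics/p1.png

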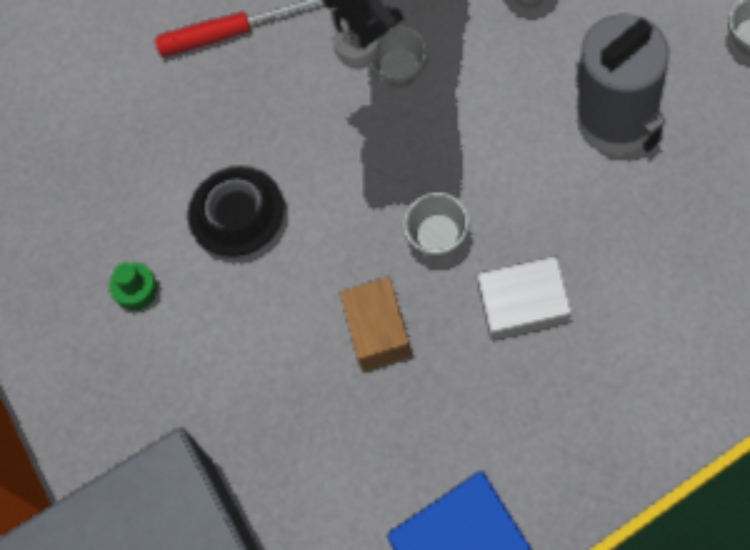

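The plug is held at crop pixel (355,45) and the base is empty at (237,208). Next stop is the tray.

carry_out(
  moves=[
    {"tx":0,"ty":5,"tz":0,"wx":0,"wy":0,"wz":0,"claw":1},
    {"tx":0,"ty":5,"tz":0,"wx":0,"wy":0,"wz":0,"claw":1},
    {"tx":0,"ty":5,"tz":0,"wx":0,"wy":0,"wz":0,"claw":1},
    {"tx":0,"ty":5,"tz":0,"wx":0,"wy":0,"wz":0,"claw":1},
    {"tx":0,"ty":5,"tz":0,"wx":0,"wy":0,"wz":0,"claw":1},
    {"tx":0,"ty":5,"tz":0,"wx":0,"wy":0,"wz":0,"claw":1},
    {"tx":0,"ty":5,"tz":0,"wx":0,"wy":0,"wz":0,"claw":1},
    {"tx":0,"ty":5,"tz":0,"wx":0,"wy":0,"wz":0,"claw":1},
  ],
)

```text
clock: 4.15
tcp_pos: [0.5152, 0.1842, 0.2235]
orientation: [0.0, 0.643, 0.766, 0.001]
wrist_force: [0.7, 0.8, -2.3]
finger_gap: 0.0193
grip_force: 58.8
```

carry_out(
  moves=[
    {"tx":0,"ty":5,"tz":0,"wx":0,"wy":0,"wz":0,"claw":1},
    {"tx":-0.2,"ty":5,"tz":0,"wx":0,"wy":0,"wz":0,"claw":1},
    {"tx":-0.2,"ty":5,"tz":0,"wx":0,"wy":0,"wz":0,"claw":1},
    {"tx":-0.2,"ty":5,"tz":-2,"wx":0,"wy":0,"wz":0,"claw":1},
    {"tx":0,"ty":0.8,"tz":-5,"wx":0,"wy":0,"wz":0,"claw":1},
    {"tx":0,"ty":0,"tz":-5,"wx":0,"wy":0,"wz":0,"claw":1},
    {"tx":0,"ty":0,"tz":-4,"wx":0,"wy":0,"wz":0,"claw":1},
    {"tx":0,"ty":0,"tz":0,"wx":0,"wy":0,"wz":0,"claw":1},
  ],
)

```text
clock: 5.15
tcp_pos: [0.5066, 0.389, 0.0594]
orientation: [-0.001, 0.643, 0.766, -0.003]
wrist_force: [-0.2, -1.8, -0.1]
finger_gap: 0.0195
grip_force: 58.9
```

carry_out(
  moves=[
    {"tx":0,"ty":0,"tz":-1.2,"wx":0,"wy":0,"wz":0,"claw":1},
    {"tx":0,"ty":0,"tz":-0.7,"wx":0,"wy":0,"wz":0,"claw":1},
    {"tx":0,"ty":0,"tz":0,"wx":0,"wy":0,"wz":0,"claw":1},
    {"tx":0,"ty":0,"tz":0,"wx":0,"wy":0,"wz":0,"claw":-1},
    {"tx":0,"ty":0,"tz":0,"wx":0,"wy":0,"wz":0,"claw":-1},
    {"tx":0,"ty":0,"tz":0,"wx":0,"wy":0,"wz":0,"claw":-1},
    {"tx":0,"ty":0,"tz":2,"wx":0,"wy":0,"wz":0,"claw":-1},
    {"tx":0,"ty":0,"tz":5,"wx":0,"wy":0,"wz":0,"claw":-1},
  ],
)

```text
clock: 6.15
tcp_pos: [0.5073, 0.3894, 0.1113]
orientation: [-0.001, 0.643, 0.766, -0.003]
wrist_force: [0.5, 0.5, -0.5]
finger_gap: 0.0852
grip_force: 0.0
```

carry_out(
  moves=[
    {"tx":0,"ty":0,"tz":5,"wx":0,"wy":0,"wz":0,"claw":-1},
    {"tx":0,"ty":-5,"tz":2.5,"wx":0,"wy":0,"wz":0,"claw":-1},
    {"tx":0,"ty":-5,"tz":2,"wx":0,"wy":0,"wz":0,"claw":-1},
    {"tx":-1.5,"ty":-4,"tz":0,"wx":0,"wy":0,"wz":0,"claw":-1},
    {"tx":-2,"ty":-4,"tz":0,"wx":0,"wy":0,"wz":0,"claw":-1},
    {"tx":-2,"ty":-4,"tz":0,"wx":0,"wy":0,"wz":0,"claw":-1},
    {"tx":0,"ty":-2,"tz":0,"wx":0,"wy":0,"wz":0,"claw":-1},
    {"tx":0,"ty":0,"tz":0,"wx":0,"wy":0,"wz":0,"claw":-1},
  ],
)

```text
clock: 7.15
tcp_pos: [0.4542, 0.1496, 0.2088]
orientation: [0.0, 0.644, 0.765, 0.0]
wrist_force: [0.6, -0.7, -0.2]
finger_gap: 0.0855
grip_force: 0.0
```

```bash
cat >> h.py <<'E'
def survey(s=st):
    s(); C,t=look("top"); D,sc=look("scene")
    for nm,W in(("top",t),("scene",sc)):
        print(nm)
        for i,p in enumerate(CUPS):
            B=blob(W,p,.06,.038,.052)
            if len(B)>30: print(" cup",i,circ(blob(W,np.array(circ(B)[:2])/1000,.04,.038,.052)))
        for n,r,a,b in(("flange",.055,.018,.03),("collar",.042,.042,.053)):
            B=blob(W,BASE,r,a,b)
            if len(B)>30: print(" ",n,circ(B))
    return C,t,D,sc
E
python3 -c "
from h import *
C,t,D,sc=survey()
for W in(t,sc):
    B=blob(W,(.507,.392),.05,.05,.07)
    print('plug',circ(B) if len(B)>4 else None)
cv2.imwrite('pics/p2.png',C['image'])"
```

```text
t 7.15 tcp_mm [454.2 149.6 208.8] closeang 9.8 zdown [ 0.001  0.    -1.   ] gap 85.5 grip 0.0 F [ 0.6 -0.7 -0.2] j [ 0.15  0.13 -0.24  1.2   0.    1.55]
top
 cup 0 (639.1, 190.0, 64.6, 153, 45.3)
 cup 1 (645.6, -218.9, 64.1, 153, 44.8)
 cup 2 (447.9, 150.1, 64.0, 154, 45.8)
 cup 3 (452.5, 18.3, 63.8, 154, 45.4)
 cup 4 (459.0, -153.6, 64.1, 147, 45.3)
  flange (515.3, -375.5, 96.2, 641, 24.3)
  collar (514.7, -375.0, 68.9, 151, 47.5)
scene
 cup 0 (638.9, 187.8, 68.1, 155, 43.6)
 cup 1 (646.3, -220.6, 66.7, 179, 44.5)
 cup 2 (449.7, 148.9, 67.8, 138, 44.3)
 cup 3 (452.3, 16.7, 68.0, 147, 44.2)
 cup 4 (458.3, -155.6, 67.3, 154, 43.9)
  flange (515.6, -377.4, 97.3, 648, 23.8)
  collar (516.2, -377.5, 70.1, 167, 46.6)
plug None
plug (509.1, 389.5, 27.4, 54, 59.3)
```

View pics/p2.png

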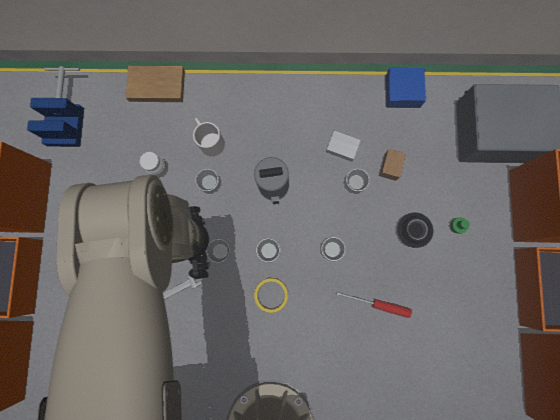

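The plug stands in the tray with its knob top at about 60 mm, and all five cups are where they were. I'll start with cup 2.

carry_out(
  moves=[
    {"tx":-0.5,"ty":0,"tz":-4,"wx":0,"wy":0,"wz":0,"claw":-1},
    {"tx":0,"ty":0,"tz":-5,"wx":0,"wy":0,"wz":0,"claw":-1},
    {"tx":0,"ty":0,"tz":-5,"wx":0,"wy":0,"wz":0,"claw":-1},
    {"tx":0,"ty":0,"tz":-3,"wx":0,"wy":0,"wz":0,"claw":-1},
    {"tx":0,"ty":0,"tz":-1.2,"wx":0,"wy":0,"wz":0,"claw":-1},
    {"tx":0,"ty":0,"tz":0,"wx":0,"wy":0,"wz":0,"claw":1},
    {"tx":0,"ty":0,"tz":0,"wx":0,"wy":0,"wz":0,"claw":1},
    {"tx":0,"ty":0,"tz":0,"wx":0,"wy":0,"wz":0,"claw":1},
  ],
  newtons=50,
)

```text
clock: 8.25
tcp_pos: [0.4505, 0.1509, 0.0276]
orientation: [0.001, 0.643, 0.766, 0.001]
wrist_force: [-0.4, -0.5, -0.8]
finger_gap: 0.0613
grip_force: 54.6
```

```bash
python3 -c "
from h import *
st(); c=read_camera('scene'); cv2.imwrite('pics/p3.png',cv2.resize(c['image'][110:230,240:360],(600,600)))"
```

```text
t 8.25 tcp_mm [450.5 150.9  27.6] closeang 10.0 zdown [ 0.003  0.    -1.   ] gap 61.3 grip 54.6 F [-0.4 -0.5 -0.8] j [ 0.15  0.29 -0.53  0.75 -0.    1.55]
```

View pics/p3.png

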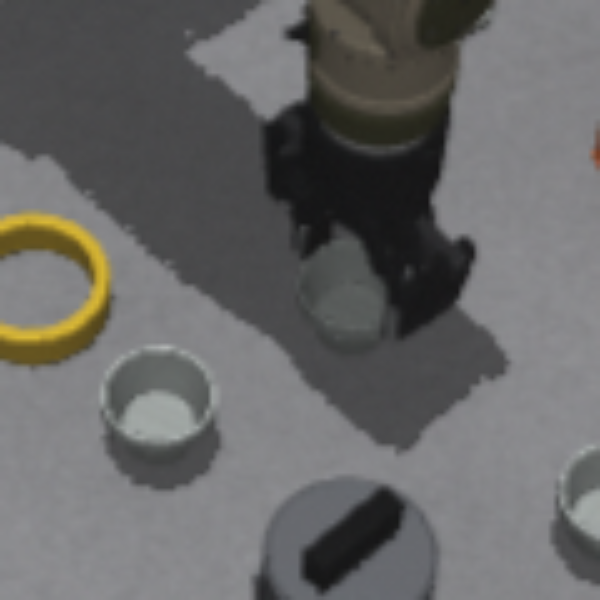

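The gripper holds the cup at crop pixel (340,290), but the fingertip height is hard to judge by eye, so I'll get it from depth.

```bash
python3 -c "
from h import *
c,W=look('scene'); im=c['image'].max(2)
p=np.array([.4505,.1505]); u=np.array([np.cos(.174),np.sin(.174)]); v=np.array([-u[1],u[0]])
d=W[...,:2]-p; a=d@u; b=d@v
m=(im<60)&(a>.028)&(a<.065)&(abs(b)<.016)&(W[...,2]>.012)&(W[...,2]<.1)
z=np.sort(W[m][:,2])*1000; print(m.sum(),z[:40].round(1)); 
for lo in range(12,70,6):
    k=m&(W[...,2]*1000>=lo)&(W[...,2]*1000<lo+6); print(lo,k.sum(),(a[k].mean()*1000).round(1) if k.any() else '')
"
```

```text
115 [32.7 41.8 44.6 45.4 45.9 47.3 48.5 48.7 50.2 50.2 51.8 52.  53.2 55.
 55.4 55.9 57.2 59.2 60.3 60.6 61.3 62.5 63.5 65.9 67.1 68.7 69.6 69.8
 73.5 74.  77.2 77.6 77.8 78.4 78.6 79.4 79.8 80.1 80.6 80.7]
12 0 
18 0 
24 0 
30 1 36.9
36 1 32.6
42 4 38.4
48 7 43.2
54 5 39.8
60 6 40.6
66 4 42.2
```

carry_out(
  moves=[
    {"tx":0,"ty":0,"tz":2,"wx":0,"wy":0,"wz":0,"claw":1},
    {"tx":0,"ty":0,"tz":5,"wx":0,"wy":0,"wz":0,"claw":1},
    {"tx":0,"ty":0,"tz":5,"wx":0,"wy":0,"wz":0,"claw":1},
    {"tx":0,"ty":-3,"tz":4,"wx":0,"wy":0,"wz":0,"claw":1},
    {"tx":0.5,"ty":-5,"tz":0,"wx":0,"wy":0,"wz":0,"claw":1},
    {"tx":0.5,"ty":-5,"tz":0,"wx":0,"wy":0,"wz":0,"claw":1},
    {"tx":0.5,"ty":-5,"tz":0,"wx":0,"wy":0,"wz":0,"claw":1},
    {"tx":1,"ty":-5,"tz":0,"wx":0,"wy":0,"wz":0,"claw":1},
  ],
)

```text
clock: 9.35
tcp_pos: [0.4741, -0.081, 0.1869]
orientation: [0.0, 0.643, 0.766, 0.0]
wrist_force: [0.2, 0.2, -1.0]
finger_gap: 0.062
grip_force: 55.0
```

carry_out(
  moves=[
    {"tx":1,"ty":-5,"tz":0,"wx":0,"wy":0,"wz":0,"claw":1},
    {"tx":1,"ty":-5,"tz":0,"wx":0,"wy":0,"wz":0,"claw":1},
    {"tx":1,"ty":-5,"tz":0,"wx":0,"wy":0,"wz":0,"claw":1},
    {"tx":0.5,"ty":-5,"tz":0,"wx":0,"wy":0,"wz":0,"claw":1},
    {"tx":0.5,"ty":-5,"tz":0,"wx":0,"wy":0,"wz":0,"claw":1},
    {"tx":0,"ty":-4.6,"tz":0,"wx":0,"wy":0,"wz":0,"claw":1},
    {"tx":0,"ty":0,"tz":0,"wx":0,"wy":0,"wz":0,"claw":1},
    {"tx":0,"ty":0,"tz":-5,"wx":0,"wy":0,"wz":0,"claw":1},
  ],
)

```text
clock: 10.35
tcp_pos: [0.5166, -0.378, 0.1401]
orientation: [0.005, 0.643, 0.766, -0.0]
wrist_force: [0.0, 0.6, -1.4]
finger_gap: 0.0616
grip_force: 55.1
```

```bash
python3 -c "
from h import *
st()"
```

```text
t 10.35 tcp_mm [ 516.6 -378.   140.1] closeang 9.9 zdown [ 0.007 -0.006 -1.   ] gap 61.6 grip 55.1 F [ 0.   0.6 -1.4] j [-0.76  0.47  0.05  1.14  0.    0.64]
```

carry_out(
  moves=[
    {"tx":-0.1,"ty":0.2,"tz":-4,"wx":0,"wy":0,"wz":0,"claw":1},
    {"tx":0,"ty":0,"tz":-2,"wx":0,"wy":0,"wz":0,"claw":1},
    {"tx":0,"ty":0,"tz":-1,"wx":0,"wy":0,"wz":0,"claw":1},
    {"tx":0,"ty":0,"tz":-1,"wx":0,"wy":0,"wz":0,"claw":1},
    {"tx":0,"ty":0,"tz":0,"wx":0,"wy":0,"wz":0,"claw":1},
    {"tx":0,"ty":0,"tz":0,"wx":0,"wy":0,"wz":0,"claw":1},
  ],
)

```text
clock: 11.1
tcp_pos: [0.5137, -0.3738, 0.0573]
orientation: [0.001, 0.643, 0.766, 0.0]
wrist_force: [-0.6, 0.5, -1.0]
finger_gap: 0.0621
grip_force: 55.0
```

carry_out(
  moves=[
    {"tx":0.15,"ty":-0.15,"tz":-0.3,"wx":0,"wy":0,"wz":0,"claw":1},
    {"tx":0,"ty":0,"tz":-0.2,"wx":0,"wy":0,"wz":0,"claw":1},
    {"tx":0,"ty":0,"tz":0,"wx":0,"wy":0,"wz":0,"claw":1},
  ],
)

```text
clock: 11.48
tcp_pos: [0.5149, -0.3751, 0.0514]
orientation: [0.0, 0.643, 0.766, 0.0]
wrist_force: [0.4, -0.1, 0.3]
finger_gap: 0.062
grip_force: 55.1
```

carry_out(
  moves=[
    {"tx":0,"ty":0,"tz":0,"wx":0,"wy":0,"wz":0,"claw":-1},
    {"tx":0,"ty":0,"tz":0,"wx":0,"wy":0,"wz":0,"claw":-1},
    {"tx":0,"ty":0,"tz":0,"wx":0,"wy":0,"wz":0,"claw":-1},
    {"tx":0,"ty":0,"tz":4,"wx":0,"wy":0,"wz":0,"claw":-1},
    {"tx":0,"ty":0,"tz":6,"wx":0,"wy":0,"wz":0,"claw":-1},
    {"tx":-1,"ty":4,"tz":3,"wx":0,"wy":0,"wz":0,"claw":-1},
    {"tx":-1,"ty":5,"tz":0,"wx":0,"wy":0,"wz":0,"claw":-1},
    {"tx":-1,"ty":5,"tz":0,"wx":0,"wy":0,"wz":0,"claw":-1},
  ],
)

```text
clock: 12.48
tcp_pos: [0.4846, -0.2339, 0.1821]
orientation: [0.001, 0.643, 0.766, 0.0]
wrist_force: [1.2, 0.2, 0.7]
finger_gap: 0.0852
grip_force: 0.0
```

carry_out(
  moves=[
    {"tx":-1,"ty":5,"tz":0,"wx":0,"wy":0,"wz":0,"claw":-1},
    {"tx":-1,"ty":3,"tz":0,"wx":0,"wy":0,"wz":0,"claw":-1},
    {"tx":-0.7,"ty":0,"tz":0,"wx":0,"wy":0,"wz":0,"claw":-1},
    {"tx":0,"ty":0,"tz":0,"wx":0,"wy":0,"wz":0,"claw":-1},
  ],
)

```text
clock: 12.98
tcp_pos: [0.4578, -0.1554, 0.1817]
orientation: [0.001, 0.643, 0.766, -0.0]
wrist_force: [0.6, -0.2, 0.3]
finger_gap: 0.0852
grip_force: 0.0
```

```bash
cat >> h.py <<'E'
def stack(n,t,sc):
    for W in(t,sc):
        z=.024+.016*(n-1)+.046
        B=blob(W,BASE,.045,z-.008,z+.008); print(" stack rim want",round(z*1000),circ(B) if len(B)>10 else None)
E
python3 -c "
from h import *
C,t,D,sc=survey(); stack(1,t,sc)"
```

```text
t 12.97 tcp_mm [ 457.8 -155.4  181.7] closeang 10.0 zdown [ 0.001 -0.001 -1.   ] gap 85.2 grip 0.0 F [ 0.6 -0.2  0.3] j [-0.49  0.16 -0.28  1.13 -0.    0.9 ]
top
 cup 0 (639.1, 190.1, 64.8, 158, 44.7)
 cup 1 (645.9, -219.4, 65.2, 89, 44.7)
 cup 3 (452.2, 18.1, 63.6, 152, 45.7)
scene
 cup 0 (639.2, 189.9, 68.3, 155, 43.5)
 cup 1 (646.1, -220.2, 65.8, 179, 44.6)
 cup 3 (453.7, 17.0, 67.2, 152, 43.7)
 cup 4 (459.6, -154.9, 68.2, 166, 43.6)
  flange (516.4, -377.2, 96.8, 357, 23.7)
  collar (518.8, -377.0, 67.5, 192, 45.7)
 stack rim want 70 None
 stack rim want 70 (518.5, -377.1, 65.4, 182, 67.7)
```

carry_out(
  moves=[
    {"tx":0.1,"ty":0.1,"tz":-5,"wx":0,"wy":0,"wz":0,"claw":-1},
    {"tx":0,"ty":0,"tz":-5,"wx":0,"wy":0,"wz":0,"claw":-1},
    {"tx":0,"ty":0,"tz":-3.5,"wx":0,"wy":0,"wz":0,"claw":-1},
    {"tx":0,"ty":0,"tz":-1.9,"wx":0,"wy":0,"wz":0,"claw":-1},
    {"tx":0,"ty":0,"tz":0,"wx":0,"wy":0,"wz":0,"claw":-1},
    {"tx":0,"ty":0,"tz":0,"wx":0,"wy":0,"wz":0,"claw":1},
    {"tx":0,"ty":0,"tz":0,"wx":0,"wy":0,"wz":0,"claw":1},
    {"tx":0,"ty":0,"tz":0,"wx":0,"wy":0,"wz":0,"claw":1},
  ],
)

```text
clock: 14.08
tcp_pos: [0.4596, -0.1549, 0.029]
orientation: [0.001, 0.643, 0.766, -0.0]
wrist_force: [-1.8, -0.9, 6.3]
finger_gap: 0.0631
grip_force: 53.9
```

carry_out(
  moves=[
    {"tx":0,"ty":0,"tz":2,"wx":0,"wy":0,"wz":0,"claw":1},
    {"tx":0,"ty":0,"tz":5,"wx":0,"wy":0,"wz":0,"claw":1},
    {"tx":0,"ty":0,"tz":5,"wx":0,"wy":0,"wz":0,"claw":1},
    {"tx":1,"ty":-4,"tz":2,"wx":0,"wy":0,"wz":0,"claw":1},
    {"tx":1.2,"ty":-5,"tz":0,"wx":0,"wy":0,"wz":0,"claw":1},
    {"tx":1.2,"ty":-5,"tz":0,"wx":0,"wy":0,"wz":0,"claw":1},
    {"tx":1.2,"ty":-5,"tz":0,"wx":0,"wy":0,"wz":0,"claw":1},
    {"tx":1.1,"ty":-3.2,"tz":0,"wx":0,"wy":0,"wz":0,"claw":1},
  ],
)

```text
clock: 15.08
tcp_pos: [0.5161, -0.3786, 0.1678]
orientation: [0.001, 0.644, 0.765, -0.0]
wrist_force: [0.2, 0.5, -0.6]
finger_gap: 0.0626
grip_force: 55.5
```

carry_out(
  moves=[
    {"tx":0,"ty":0,"tz":0,"wx":0,"wy":0,"wz":0,"claw":1},
    {"tx":0,"ty":0,"tz":-3,"wx":0,"wy":0,"wz":0,"claw":1},
    {"tx":0,"ty":0,"tz":0,"wx":0,"wy":0,"wz":0,"claw":1},
    {"tx":0,"ty":0,"tz":0,"wx":0,"wy":0,"wz":0,"claw":1},
  ],
)

```text
clock: 15.58
tcp_pos: [0.5159, -0.3754, 0.1383]
orientation: [0.0, 0.643, 0.766, 0.0]
wrist_force: [0.0, -0.6, -0.8]
finger_gap: 0.0635
grip_force: 55.5
```

carry_out(
  moves=[
    {"tx":0,"ty":0,"tz":-3.5,"wx":0,"wy":0,"wz":0,"claw":1},
    {"tx":0,"ty":-0.05,"tz":-2,"wx":0,"wy":0,"wz":0,"claw":1},
    {"tx":0,"ty":0,"tz":-1,"wx":0,"wy":0,"wz":0,"claw":1},
    {"tx":0,"ty":0,"tz":-0.4,"wx":0,"wy":0,"wz":0,"claw":1},
    {"tx":0,"ty":0,"tz":0,"wx":0,"wy":0,"wz":0,"claw":1},
    {"tx":0,"ty":0,"tz":0,"wx":0,"wy":0,"wz":0,"claw":1},
  ],
)

```text
clock: 16.32
tcp_pos: [0.5162, -0.3768, 0.0693]
orientation: [0.001, 0.643, 0.766, 0.0]
wrist_force: [-0.3, -0.1, -1.0]
finger_gap: 0.0632
grip_force: 55.5
```

carry_out(
  moves=[
    {"tx":0,"ty":0,"tz":-0.1,"wx":0,"wy":0,"wz":0,"claw":1},
    {"tx":0,"ty":0,"tz":0,"wx":0,"wy":0,"wz":0,"claw":-1},
    {"tx":0,"ty":0,"tz":0,"wx":0,"wy":0,"wz":0,"claw":-1},
    {"tx":0,"ty":0,"tz":0,"wx":0,"wy":0,"wz":0,"claw":-1},
    {"tx":0,"ty":0,"tz":4,"wx":0,"wy":0,"wz":0,"claw":-1},
    {"tx":0,"ty":0,"tz":6,"wx":0,"wy":0,"wz":0,"claw":-1},
    {"tx":-0.8,"ty":5,"tz":2,"wx":0,"wy":0,"wz":0,"claw":-1},
    {"tx":-0.8,"ty":5,"tz":0,"wx":0,"wy":0,"wz":0,"claw":-1},
  ],
)

```text
clock: 17.32
tcp_pos: [0.5007, -0.2767, 0.1897]
orientation: [0.002, 0.644, 0.765, 0.0]
wrist_force: [0.3, -0.9, -0.0]
finger_gap: 0.0858
grip_force: 0.0
```

carry_out(
  moves=[
    {"tx":-0.8,"ty":5,"tz":0,"wx":0,"wy":0,"wz":0,"claw":-1},
    {"tx":-0.8,"ty":5,"tz":0,"wx":0,"wy":0,"wz":0,"claw":-1},
    {"tx":-0.8,"ty":5,"tz":0,"wx":0,"wy":0,"wz":0,"claw":-1},
    {"tx":-0.8,"ty":5,"tz":0,"wx":0,"wy":0,"wz":0,"claw":-1},
    {"tx":-0.8,"ty":5,"tz":0,"wx":0,"wy":0,"wz":0,"claw":-1},
    {"tx":-0.7,"ty":4.4,"tz":0,"wx":0,"wy":0,"wz":0,"claw":-1},
    {"tx":0,"ty":0,"tz":0,"wx":0,"wy":0,"wz":0,"claw":-1},
  ],
)

```text
clock: 18.2
tcp_pos: [0.4518, 0.0201, 0.1874]
orientation: [-0.0, 0.641, 0.767, 0.0]
wrist_force: [-0.2, -0.1, 0.0]
finger_gap: 0.0857
grip_force: 0.0
```

```bash
python3 -c "
from h import *
C,t,D,sc=survey(); stack(2,t,sc)"
```

```text
t 18.2 tcp_mm [451.8  20.1 187.4] closeang 10.2 zdown [-0.  0. -1.] gap 85.7 grip 0.0 F [-0.2 -0.1  0. ] j [-0.13  0.1  -0.34  1.14  0.    1.26]
top
 cup 0 (640.4, 190.9, 64.5, 107, 45.4)
 cup 1 (645.7, -219.0, 64.7, 149, 44.7)
 cup 3 (448.2, -2.8, 45.3, 37, 45.5)
  flange (515.2, -375.7, 95.9, 315, 24.3)
  collar (514.5, -374.2, 67.5, 93, 47.9)
scene
 cup 0 (640.0, 189.1, 67.9, 157, 44.0)
 cup 1 (645.8, -220.6, 65.8, 172, 43.6)
 cup 3 (452.2, 17.2, 68.4, 147, 43.7)
  flange (516.5, -376.9, 97.2, 355, 23.6)
  collar (518.8, -377.3, 68.2, 116, 47.3)
 stack rim want 86 (516.5, -375.1, 64.2, 173, 84.2)
 stack rim want 86 (517.8, -377.5, 67.0, 183, 83.6)
```

carry_out(
  moves=[
    {"tx":0.1,"ty":-0.2,"tz":-5,"wx":0,"wy":0,"wz":0,"claw":-1},
    {"tx":0,"ty":0,"tz":-5,"wx":0,"wy":0,"wz":0,"claw":-1},
    {"tx":0,"ty":0,"tz":-4,"wx":0,"wy":0,"wz":0,"claw":-1},
    {"tx":0,"ty":0,"tz":-2,"wx":0,"wy":0,"wz":0,"claw":-1},
    {"tx":0,"ty":0,"tz":0,"wx":0,"wy":0,"wz":0,"claw":-1},
    {"tx":0,"ty":0,"tz":0,"wx":0,"wy":0,"wz":0,"claw":1},
    {"tx":0,"ty":0,"tz":0,"wx":0,"wy":0,"wz":0,"claw":1},
    {"tx":0,"ty":0,"tz":0,"wx":0,"wy":0,"wz":0,"claw":1},
  ],
)

```text
clock: 19.3
tcp_pos: [0.4549, 0.015, 0.0288]
orientation: [0.001, 0.643, 0.766, 0.0]
wrist_force: [-1.2, -1.1, 6.1]
finger_gap: 0.0618
grip_force: 55.3
```

carry_out(
  moves=[
    {"tx":0,"ty":0,"tz":2,"wx":0,"wy":0,"wz":0,"claw":1},
    {"tx":0,"ty":0,"tz":5,"wx":0,"wy":0,"wz":0,"claw":1},
    {"tx":0,"ty":0,"tz":5,"wx":0,"wy":0,"wz":0,"claw":1},
    {"tx":0.7,"ty":-4.4,"tz":3,"wx":0,"wy":0,"wz":0,"claw":1},
    {"tx":0.8,"ty":-5,"tz":0,"wx":0,"wy":0,"wz":0,"claw":1},
    {"tx":0.8,"ty":-5,"tz":0,"wx":0,"wy":0,"wz":0,"claw":1},
    {"tx":0.8,"ty":-5,"tz":0,"wx":0,"wy":0,"wz":0,"claw":1},
    {"tx":0.8,"ty":-5,"tz":0,"wx":0,"wy":0,"wz":0,"claw":1},
  ],
)

```text
clock: 20.3
tcp_pos: [0.493, -0.2301, 0.1779]
orientation: [0.001, 0.643, 0.766, 0.0]
wrist_force: [1.1, 0.7, -2.3]
finger_gap: 0.0619
grip_force: 55.4
```

carry_out(
  moves=[
    {"tx":0.8,"ty":-5,"tz":0,"wx":0,"wy":0,"wz":0,"claw":1},
    {"tx":0.8,"ty":-5,"tz":0,"wx":0,"wy":0,"wz":0,"claw":1},
    {"tx":0.8,"ty":-5,"tz":0,"wx":0,"wy":0,"wz":0,"claw":1},
    {"tx":0,"ty":0,"tz":0,"wx":0,"wy":0,"wz":0,"claw":1},
    {"tx":0,"ty":0,"tz":-3,"wx":0,"wy":0,"wz":0,"claw":1},
    {"tx":0,"ty":0,"tz":0,"wx":0,"wy":0,"wz":0,"claw":1},
    {"tx":0,"ty":0,"tz":0,"wx":0,"wy":0,"wz":0,"claw":1},
  ],
)

```text
clock: 21.18
tcp_pos: [0.5169, -0.3778, 0.1482]
orientation: [0.0, 0.643, 0.766, 0.0]
wrist_force: [-0.6, 0.1, -0.8]
finger_gap: 0.0618
grip_force: 55.3
```

carry_out(
  moves=[
    {"tx":0,"ty":0,"tz":-3,"wx":0,"wy":0,"wz":0,"claw":1},
    {"tx":0,"ty":0,"tz":-2,"wx":0,"wy":0,"wz":0,"claw":1},
    {"tx":0,"ty":0,"tz":-1,"wx":0,"wy":0,"wz":0,"claw":1},
    {"tx":0,"ty":0,"tz":-0.3,"wx":0,"wy":0,"wz":0,"claw":1},
    {"tx":0,"ty":0,"tz":0,"wx":0,"wy":0,"wz":0,"claw":1},
    {"tx":0,"ty":0,"tz":0,"wx":0,"wy":0,"wz":0,"claw":1},
  ],
)

```text
clock: 21.92
tcp_pos: [0.5172, -0.3788, 0.0853]
orientation: [0.001, 0.643, 0.766, 0.0]
wrist_force: [-1.0, -0.3, -0.5]
finger_gap: 0.0622
grip_force: 55.4
```

carry_out(
  moves=[
    {"tx":0,"ty":0,"tz":0,"wx":0,"wy":0,"wz":0,"claw":-1},
    {"tx":0,"ty":0,"tz":0,"wx":0,"wy":0,"wz":0,"claw":-1},
    {"tx":0,"ty":0,"tz":0,"wx":0,"wy":0,"wz":0,"claw":-1},
    {"tx":0,"ty":0,"tz":4,"wx":0,"wy":0,"wz":0,"claw":-1},
    {"tx":0,"ty":0,"tz":6,"wx":0,"wy":0,"wz":0,"claw":-1},
    {"tx":3,"ty":4,"tz":0,"wx":0,"wy":0,"wz":0,"claw":-1},
    {"tx":3.5,"ty":4,"tz":0,"wx":0,"wy":0,"wz":0,"claw":-1},
    {"tx":3.5,"ty":4,"tz":0,"wx":0,"wy":0,"wz":0,"claw":-1},
  ],
)

```text
clock: 22.92
tcp_pos: [0.6176, -0.2575, 0.1848]
orientation: [0.001, 0.643, 0.766, 0.0]
wrist_force: [0.1, -0.4, 0.5]
finger_gap: 0.0851
grip_force: 0.0
```

carry_out(
  moves=[
    {"tx":2.9,"ty":3.9,"tz":0,"wx":0,"wy":0,"wz":0,"claw":-1},
    {"tx":0,"ty":0,"tz":0,"wx":0,"wy":0,"wz":0,"claw":-1},
    {"tx":0,"ty":0,"tz":0,"wx":0,"wy":0,"wz":0,"claw":-1},
  ],
)

```text
clock: 23.3
tcp_pos: [0.6456, -0.2194, 0.1841]
orientation: [-0.0, 0.643, 0.766, -0.0]
wrist_force: [0.9, -0.7, 0.7]
finger_gap: 0.0852
grip_force: 0.0
```

```bash
python3 -c "
from h import *
C,t,D,sc=survey(); stack(3,t,sc)"
```

```text
t 23.3 tcp_mm [ 645.6 -219.4  184.1] closeang 10.0 zdown [-0. -0. -1.] gap 85.2 grip 0.0 F [ 0.9 -0.7  0.7] j [-0.44  0.54  0.28  1.31 -0.    0.95]
top
 cup 0 (638.9, 190.0, 64.2, 156, 45.3)
  flange (483.6, -402.9, 39.9, 46, 24.1)
scene
 cup 0 (639.8, 189.5, 67.7, 154, 43.6)
 cup 1 (646.7, -219.3, 66.1, 178, 43.7)
  flange (516.6, -376.8, 96.2, 354, 24.1)
  collar (518.9, -377.1, 67.3, 92, 46.4)
 stack rim want 102 (516.2, -377.7, 61.0, 82, 100.4)
 stack rim want 102 (516.8, -375.1, 67.2, 195, 99.3)
```

carry_out(
  moves=[
    {"tx":0,"ty":0,"tz":-5,"wx":0,"wy":0,"wz":0,"claw":-1},
    {"tx":0,"ty":0,"tz":-5,"wx":0,"wy":0,"wz":0,"claw":-1},
    {"tx":0,"ty":0,"tz":-3.6,"wx":0,"wy":0,"wz":0,"claw":-1},
    {"tx":0,"ty":0,"tz":-2,"wx":0,"wy":0,"wz":0,"claw":-1},
    {"tx":0,"ty":0,"tz":0,"wx":0,"wy":0,"wz":0,"claw":-1},
    {"tx":0,"ty":0,"tz":0,"wx":0,"wy":0,"wz":0,"claw":1},
    {"tx":0,"ty":0,"tz":0,"wx":0,"wy":0,"wz":0,"claw":1},
    {"tx":0,"ty":0,"tz":0,"wx":0,"wy":0,"wz":0,"claw":1},
  ],
)

```text
clock: 24.4
tcp_pos: [0.6469, -0.2205, 0.0307]
orientation: [0.002, 0.643, 0.766, 0.0]
wrist_force: [-1.4, -0.7, 6.1]
finger_gap: 0.0624
grip_force: 55.2
```

carry_out(
  moves=[
    {"tx":0,"ty":0,"tz":2,"wx":0,"wy":0,"wz":0,"claw":1},
    {"tx":0,"ty":0,"tz":5,"wx":0,"wy":0,"wz":0,"claw":1},
    {"tx":0,"ty":0,"tz":5,"wx":0,"wy":0,"wz":0,"claw":1},
    {"tx":0,"ty":0,"tz":4,"wx":0,"wy":0,"wz":0,"claw":1},
    {"tx":-3,"ty":-4,"tz":0,"wx":0,"wy":0,"wz":0,"claw":1},
    {"tx":-3.5,"ty":-4,"tz":0,"wx":0,"wy":0,"wz":0,"claw":1},
    {"tx":-3.5,"ty":-4,"tz":0,"wx":0,"wy":0,"wz":0,"claw":1},
    {"tx":-3,"ty":-3.7,"tz":0,"wx":0,"wy":0,"wz":0,"claw":1},
  ],
)

```text
clock: 25.4
tcp_pos: [0.5145, -0.3775, 0.1889]
orientation: [0.0, 0.643, 0.766, 0.0]
wrist_force: [0.5, -0.4, -2.1]
finger_gap: 0.0621
grip_force: 54.9
```

carry_out(
  moves=[
    {"tx":0,"ty":0,"tz":0,"wx":0,"wy":0,"wz":0,"claw":1},
    {"tx":0,"ty":0,"tz":-3,"wx":0,"wy":0,"wz":0,"claw":1},
    {"tx":0,"ty":0,"tz":0,"wx":0,"wy":0,"wz":0,"claw":1},
    {"tx":0,"ty":0,"tz":0,"wx":0,"wy":0,"wz":0,"claw":1},
  ],
)

```text
clock: 25.9
tcp_pos: [0.5163, -0.3758, 0.159]
orientation: [0.0, 0.643, 0.766, 0.0]
wrist_force: [0.2, 0.2, -0.3]
finger_gap: 0.0617
grip_force: 55.0
```

carry_out(
  moves=[
    {"tx":0,"ty":-0.1,"tz":-3,"wx":0,"wy":0,"wz":0,"claw":1},
    {"tx":0,"ty":0,"tz":-1.5,"wx":0,"wy":0,"wz":0,"claw":1},
    {"tx":0,"ty":0,"tz":-1.1,"wx":0,"wy":0,"wz":0,"claw":1},
    {"tx":0,"ty":0,"tz":0,"wx":0,"wy":0,"wz":0,"claw":1},
    {"tx":0,"ty":0,"tz":0,"wx":0,"wy":0,"wz":0,"claw":1},
  ],
)

```text
clock: 26.52
tcp_pos: [0.516, -0.3775, 0.1028]
orientation: [0.0, 0.643, 0.766, 0.0]
wrist_force: [-0.3, 0.4, -0.4]
finger_gap: 0.0623
grip_force: 55.1
```

carry_out(
  moves=[
    {"tx":0,"ty":0,"tz":-0.1,"wx":0,"wy":0,"wz":0,"claw":1},
    {"tx":0,"ty":0,"tz":0,"wx":0,"wy":0,"wz":0,"claw":-1},
    {"tx":0,"ty":0,"tz":0,"wx":0,"wy":0,"wz":0,"claw":-1},
    {"tx":0,"ty":0,"tz":0,"wx":0,"wy":0,"wz":0,"claw":-1},
    {"tx":0,"ty":0,"tz":4,"wx":0,"wy":0,"wz":0,"claw":-1},
    {"tx":0,"ty":0,"tz":5,"wx":0,"wy":0,"wz":0,"claw":-1},
    {"tx":0,"ty":4.6,"tz":3,"wx":0,"wy":0,"wz":0,"claw":-1},
    {"tx":0,"ty":5,"tz":0,"wx":0,"wy":0,"wz":0,"claw":-1},
  ],
)

```text
clock: 27.52
tcp_pos: [0.5171, -0.2821, 0.2244]
orientation: [0.003, 0.644, 0.765, 0.0]
wrist_force: [0.4, 1.1, -0.2]
finger_gap: 0.0852
grip_force: 0.0
```

carry_out(
  moves=[
    {"tx":0,"ty":5,"tz":0,"wx":0,"wy":0,"wz":0,"claw":-1},
    {"tx":0,"ty":5,"tz":0,"wx":0,"wy":0,"wz":0,"claw":-1},
    {"tx":0,"ty":5,"tz":0,"wx":0,"wy":0,"wz":0,"claw":-1},
    {"tx":0,"ty":5,"tz":0,"wx":0,"wy":0,"wz":0,"claw":-1},
    {"tx":0,"ty":5,"tz":0,"wx":0,"wy":0,"wz":0,"claw":-1},
    {"tx":2,"ty":5,"tz":0,"wx":0,"wy":0,"wz":0,"claw":-1},
    {"tx":2,"ty":5,"tz":0,"wx":0,"wy":0,"wz":0,"claw":-1},
    {"tx":2,"ty":5,"tz":0,"wx":0,"wy":0,"wz":0,"claw":-1},
  ],
)

```text
clock: 28.52
tcp_pos: [0.5762, 0.1203, 0.2215]
orientation: [0.0, 0.643, 0.766, 0.0]
wrist_force: [0.3, 0.3, 0.3]
finger_gap: 0.0853
grip_force: 0.0
```

carry_out(
  moves=[
    {"tx":3,"ty":4,"tz":0,"wx":0,"wy":0,"wz":0,"claw":-1},
    {"tx":3.3,"ty":3,"tz":-3,"wx":0,"wy":0,"wz":0,"claw":-1},
    {"tx":0,"ty":0,"tz":0,"wx":0,"wy":0,"wz":0,"claw":-1},
    {"tx":0,"ty":0,"tz":0,"wx":0,"wy":0,"wz":0,"claw":-1},
  ],
)

```text
clock: 29.02
tcp_pos: [0.6381, 0.1884, 0.1909]
orientation: [-0.0, 0.643, 0.766, -0.001]
wrist_force: [-1.1, -0.1, 0.7]
finger_gap: 0.0855
grip_force: 0.0
```

```bash
python3 -c "
from h import *
C,t,D,sc=survey(); stack(4,t,sc)"
```

```text
t 29.02 tcp_mm [638.1 188.4 190.9] closeang 10.0 zdown [-0.002 -0.001 -1.   ] gap 85.5 grip 0.0 F [-1.1 -0.1  0.7] j [ 0.17  0.51  0.24  1.3  -0.    1.56]
top
 cup 0 (639.8, 190.2, 65.4, 135, 45.4)
  flange (515.2, -376.1, 97.0, 306, 24.6)
  collar (514.4, -374.4, 67.7, 84, 46.8)
scene
 cup 0 (640.2, 189.4, 67.5, 154, 43.7)
  flange (516.6, -377.1, 97.6, 355, 23.9)
  collar (522.1, -377.7, 69.2, 92, 45.7)
 stack rim want 118 (516.4, -375.8, 64.6, 186, 116.7)
 stack rim want 118 (516.8, -377.6, 66.0, 193, 115.5)
```

carry_out(
  moves=[
    {"tx":0.1,"ty":0.1,"tz":-5,"wx":0,"wy":0,"wz":0,"claw":-1},
    {"tx":0,"ty":0,"tz":-5,"wx":0,"wy":0,"wz":0,"claw":-1},
    {"tx":0,"ty":0,"tz":-4.4,"wx":0,"wy":0,"wz":0,"claw":-1},
    {"tx":0,"ty":0,"tz":-2,"wx":0,"wy":0,"wz":0,"claw":-1},
    {"tx":0,"ty":0,"tz":0,"wx":0,"wy":0,"wz":0,"claw":-1},
    {"tx":0,"ty":0,"tz":0,"wx":0,"wy":0,"wz":0,"claw":1},
    {"tx":0,"ty":0,"tz":0,"wx":0,"wy":0,"wz":0,"claw":1},
    {"tx":0,"ty":0,"tz":0,"wx":0,"wy":0,"wz":0,"claw":1},
  ],
)

```text
clock: 30.12
tcp_pos: [0.6411, 0.1895, 0.0307]
orientation: [0.002, 0.643, 0.766, 0.001]
wrist_force: [-1.3, -0.4, 6.2]
finger_gap: 0.0626
grip_force: 53.7
```

carry_out(
  moves=[
    {"tx":0,"ty":0,"tz":2,"wx":0,"wy":0,"wz":0,"claw":1},
    {"tx":0,"ty":0,"tz":5,"wx":0,"wy":0,"wz":0,"claw":1},
    {"tx":-3,"ty":0,"tz":5,"wx":0,"wy":0,"wz":0,"claw":1},
    {"tx":-4,"ty":0,"tz":4,"wx":0,"wy":0,"wz":0,"claw":1},
    {"tx":-3,"ty":-3,"tz":3,"wx":0,"wy":0,"wz":0,"claw":1},
    {"tx":-2.4,"ty":-3.6,"tz":0,"wx":0,"wy":0,"wz":0,"claw":1},
    {"tx":0,"ty":-5,"tz":0,"wx":0,"wy":0,"wz":0,"claw":1},
    {"tx":0,"ty":-5,"tz":0,"wx":0,"wy":0,"wz":0,"claw":1},
  ],
)

```text
clock: 31.12
tcp_pos: [0.5159, 0.0225, 0.2197]
orientation: [0.002, 0.643, 0.766, 0.001]
wrist_force: [1.3, -1.1, -1.5]
finger_gap: 0.0626
grip_force: 55.4
```

carry_out(
  moves=[
    {"tx":0,"ty":-5,"tz":0,"wx":0,"wy":0,"wz":0,"claw":1},
    {"tx":0,"ty":-5,"tz":0,"wx":0,"wy":0,"wz":0,"claw":1},
    {"tx":0,"ty":-5,"tz":0,"wx":0,"wy":0,"wz":0,"claw":1},
    {"tx":0,"ty":-5,"tz":0,"wx":0,"wy":0,"wz":0,"claw":1},
    {"tx":0,"ty":-5,"tz":0,"wx":0,"wy":0,"wz":0,"claw":1},
    {"tx":0,"ty":-5,"tz":0,"wx":0,"wy":0,"wz":0,"claw":1},
    {"tx":0,"ty":-5,"tz":0,"wx":0,"wy":0,"wz":0,"claw":1},
    {"tx":0,"ty":-5,"tz":0,"wx":0,"wy":0,"wz":0,"claw":1},
  ],
)

```text
clock: 32.12
tcp_pos: [0.5158, -0.3784, 0.2194]
orientation: [0.002, 0.643, 0.766, 0.0]
wrist_force: [0.9, 0.0, -1.4]
finger_gap: 0.0628
grip_force: 55.4
```

```bash
python3 -c "
from h import *
st()"
```

```text
t 32.12 tcp_mm [ 515.8 -378.4  219.4] closeang 10.0 zdown [ 0.003 -0.002 -1.   ] gap 62.8 grip 55.4 F [ 0.9  0.  -1.4] j [-0.76  0.44  0.21  1.33  0.    0.64]
```

carry_out(
  moves=[
    {"tx":0,"ty":0,"tz":-3,"wx":0,"wy":0,"wz":0,"claw":1},
    {"tx":0,"ty":0,"tz":-2,"wx":0,"wy":0,"wz":0,"claw":1},
    {"tx":0,"ty":0,"tz":0,"wx":0,"wy":0,"wz":0,"claw":1},
    {"tx":0,"ty":0,"tz":0,"wx":0,"wy":0,"wz":0,"claw":1},
  ],
)

```text
clock: 32.62
tcp_pos: [0.5163, -0.3768, 0.1693]
orientation: [0.001, 0.643, 0.766, -0.0]
wrist_force: [-0.1, -0.1, -0.3]
finger_gap: 0.0623
grip_force: 55.4
```

carry_out(
  moves=[
    {"tx":0,"ty":0,"tz":-3,"wx":0,"wy":0,"wz":0,"claw":1},
    {"tx":0,"ty":0,"tz":-1,"wx":0,"wy":0,"wz":0,"claw":1},
    {"tx":0,"ty":0,"tz":-1,"wx":0,"wy":0,"wz":0,"claw":1},
    {"tx":0,"ty":0,"tz":-0.1,"wx":0,"wy":0,"wz":0,"claw":1},
    {"tx":0,"ty":0,"tz":0,"wx":0,"wy":0,"wz":0,"claw":1},
  ],
)

```text
clock: 33.25
tcp_pos: [0.5168, -0.3775, 0.1188]
orientation: [0.002, 0.643, 0.766, -0.0]
wrist_force: [-0.4, 0.1, 4.2]
finger_gap: 0.0626
grip_force: 56.0
```

carry_out(
  moves=[
    {"tx":0,"ty":0,"tz":0,"wx":0,"wy":0,"wz":0,"claw":-1},
    {"tx":0,"ty":0,"tz":0,"wx":0,"wy":0,"wz":0,"claw":-1},
    {"tx":0,"ty":0,"tz":0,"wx":0,"wy":0,"wz":0,"claw":-1},
    {"tx":0,"ty":0,"tz":4,"wx":0,"wy":0,"wz":0,"claw":-1},
    {"tx":0,"ty":0,"tz":6,"wx":0,"wy":0,"wz":0,"claw":-1},
    {"tx":1,"ty":4,"tz":3,"wx":0,"wy":0,"wz":0,"claw":-1},
    {"tx":1.5,"ty":5,"tz":0,"wx":0,"wy":0,"wz":0,"claw":-1},
    {"tx":1.5,"ty":5,"tz":0,"wx":0,"wy":0,"wz":0,"claw":-1},
  ],
)

```text
clock: 34.25
tcp_pos: [0.5562, -0.2354, 0.2469]
orientation: [0.001, 0.643, 0.766, 0.0]
wrist_force: [1.1, 0.2, 0.2]
finger_gap: 0.0851
grip_force: 0.0
```

carry_out(
  moves=[
    {"tx":1.5,"ty":5,"tz":0,"wx":0,"wy":0,"wz":0,"claw":-1},
    {"tx":1.5,"ty":5,"tz":0,"wx":0,"wy":0,"wz":0,"claw":-1},
    {"tx":1.5,"ty":5,"tz":0,"wx":0,"wy":0,"wz":0,"claw":-1},
    {"tx":1.5,"ty":5,"tz":0,"wx":0,"wy":0,"wz":0,"claw":-1},
    {"tx":1.7,"ty":4.6,"tz":0,"wx":0,"wy":0,"wz":0,"claw":-1},
    {"tx":0,"ty":0,"tz":0,"wx":0,"wy":0,"wz":0,"claw":-1},
    {"tx":0,"ty":0,"tz":0,"wx":0,"wy":0,"wz":0,"claw":-1},
  ],
)

```text
clock: 35.12
tcp_pos: [0.6325, 0.0096, 0.2459]
orientation: [-0.0, 0.643, 0.766, -0.0]
wrist_force: [-0.5, -0.5, 0.0]
finger_gap: 0.0855
grip_force: 0.0
```

```bash
python3 -c "
from h import *
C,t,D,sc=survey(); stack(5,t,sc); cv2.imwrite('pics/p4.png',cv2.resize(D['image'][180:400,60:360],(750,550)))
B=blob(sc,(.634,.009),.05,.165,.18); print(circ(B),cv2.minAreaRect((B[:,:2]*1000).astype(np.float32)))"
```

```text
t 35.12 tcp_mm [632.5   9.6 245.9] closeang 10.0 zdown [-0.001 -0.    -1.   ] gap 85.5 grip 0.0 F [-0.5 -0.5  0. ] j [-0.11  0.43  0.25  1.39 -0.    1.28]
top
  flange (515.2, -375.5, 96.0, 304, 24.2)
  collar (515.3, -374.9, 69.1, 88, 47.4)
scene
  flange (515.9, -377.7, 97.1, 354, 23.7)
  collar (521.9, -377.1, 68.1, 88, 46.6)
 stack rim want 134 (517.0, -376.1, 64.4, 197, 132.8)
 stack rim want 134 (518.1, -376.6, 66.3, 191, 131.7)
(634.9, 8.0, 58.5, 158, 172.8) ((634.9491577148438, 7.916572570800781), (17.485946655273438, 56.44363021850586), 9.298379898071289)
```

View pics/p4.png

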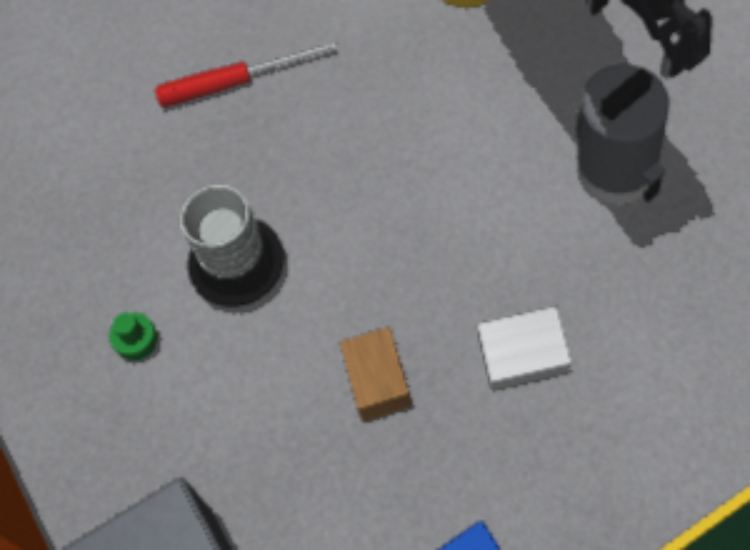

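The five cups are stacked at crop pixel (222,225), with the rim at 133 mm. Next I grip the cover's handle.

carry_out(
  moves=[
    {"tx":0.1,"ty":0,"tz":-4,"wx":0,"wy":0,"wz":0,"claw":-1},
    {"tx":0,"ty":0,"tz":-3,"wx":0,"wy":0,"wz":0,"claw":-1},
    {"tx":0,"ty":0,"tz":-1.9,"wx":0,"wy":0,"wz":0,"claw":-1},
    {"tx":0,"ty":0,"tz":0,"wx":0,"wy":0,"wz":0,"claw":-1},
    {"tx":0,"ty":0,"tz":0,"wx":0,"wy":0,"wz":0,"claw":1},
    {"tx":0,"ty":0,"tz":0,"wx":0,"wy":0,"wz":0,"claw":1},
    {"tx":0,"ty":0,"tz":0,"wx":0,"wy":0,"wz":0,"claw":1},
    {"tx":0,"ty":0,"tz":0,"wx":0,"wy":0,"wz":0,"claw":1},
  ],
  newtons=100,
)

```text
clock: 36.22
tcp_pos: [0.6339, 0.0095, 0.1582]
orientation: [0.001, 0.643, 0.766, 0.0]
wrist_force: [-1.4, -1.0, 7.3]
finger_gap: 0.0135
grip_force: 98.3
```

carry_out(
  moves=[
    {"tx":0,"ty":0,"tz":0,"wx":0,"wy":0,"wz":0,"claw":1},
    {"tx":0,"ty":0,"tz":0,"wx":0,"wy":0,"wz":0,"claw":1},
  ],
)

```text
clock: 36.48
tcp_pos: [0.634, 0.0095, 0.1582]
orientation: [0.001, 0.643, 0.766, 0.0]
wrist_force: [-0.9, -1.6, 5.3]
finger_gap: 0.0137
grip_force: 99.2
```

```bash
python3 -c "
from h import *
st()"
```

```text
t 36.48 tcp_mm [634.    9.5 158.2] closeang 10.0 zdown [ 0.001 -0.    -1.   ] gap 13.7 grip 99.2 F [-0.9 -1.6  5.3] j [-0.11  0.45  0.07  1.19 -0.    1.29]
```

carry_out(
  moves=[
    {"tx":0,"ty":0,"tz":1,"wx":0,"wy":0,"wz":0,"claw":1},
    {"tx":0,"ty":0,"tz":3,"wx":0,"wy":0,"wz":0,"claw":1},
    {"tx":0,"ty":0,"tz":4,"wx":0,"wy":0,"wz":0,"claw":1},
    {"tx":0,"ty":0,"tz":4,"wx":0,"wy":0,"wz":0,"claw":1},
    {"tx":0,"ty":0,"tz":4,"wx":0,"wy":0,"wz":0,"claw":1},
    {"tx":-1,"ty":-3,"tz":0,"wx":0,"wy":0,"wz":0,"claw":1},
    {"tx":-1.4,"ty":-4.5,"tz":0,"wx":0,"wy":0,"wz":0,"claw":1},
    {"tx":-1.4,"ty":-4.5,"tz":0,"wx":0,"wy":0,"wz":0,"claw":1},
  ],
)

```text
clock: 37.48
tcp_pos: [0.5952, -0.111, 0.3169]
orientation: [-0.001, 0.643, 0.766, -0.0]
wrist_force: [1.2, 0.8, -3.2]
finger_gap: 0.0132
grip_force: 98.2
```

carry_out(
  moves=[
    {"tx":-1.4,"ty":-4.5,"tz":0,"wx":0,"wy":0,"wz":0,"claw":1},
    {"tx":-1.4,"ty":-4.5,"tz":0,"wx":0,"wy":0,"wz":0,"claw":1},
    {"tx":-1.4,"ty":-4.5,"tz":0,"wx":0,"wy":0,"wz":0,"claw":1},
    {"tx":-1.4,"ty":-4.5,"tz":0,"wx":0,"wy":0,"wz":0,"claw":1},
    {"tx":-1.4,"ty":-4.5,"tz":0,"wx":0,"wy":0,"wz":0,"claw":1},
    {"tx":-1,"ty":-4,"tz":0,"wx":0,"wy":0,"wz":0,"claw":1},
    {"tx":0,"ty":0,"tz":0,"wx":0,"wy":0,"wz":0,"claw":1},
    {"tx":0,"ty":0,"tz":0,"wx":0,"wy":0,"wz":0,"claw":1},
  ],
)

```text
clock: 38.48
tcp_pos: [0.5156, -0.375, 0.3167]
orientation: [-0.001, 0.643, 0.766, 0.0]
wrist_force: [0.5, -0.2, -2.8]
finger_gap: 0.0134
grip_force: 98.2
```

```bash
python3 -c "
from h import *
st(); D,sc=look('scene'); cv2.imwrite('pics/p5.png',cv2.resize(D['image'][120:360,40:340],(750,600)))"
```

```text
t 38.48 tcp_mm [ 515.6 -375.   316.7] closeang 10.0 zdown [-0.001  0.002 -1.   ] gap 13.4 grip 98.2 F [ 0.5 -0.2 -2.8] j [-0.75  0.45  0.45  1.57  0.    0.64]
```

View pics/p5.png

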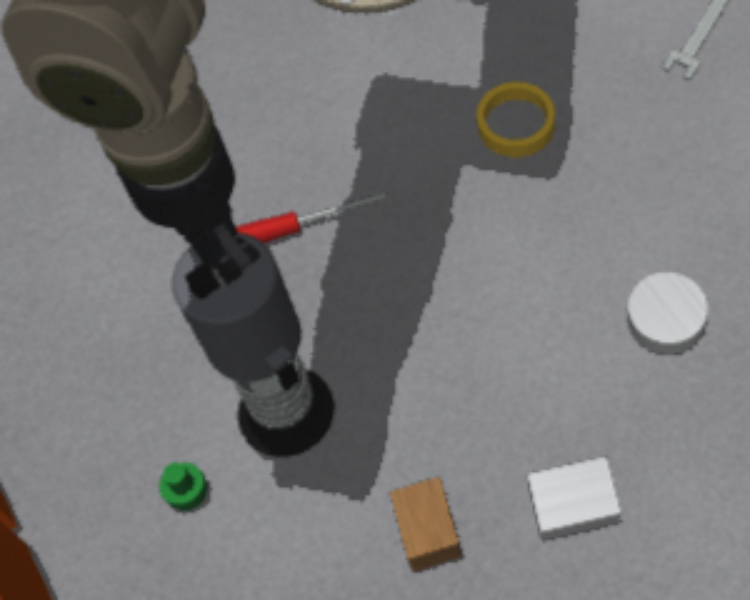

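The cover is held upright over the stack at crop pixel (245,300), so I lower it.

carry_out(
  moves=[
    {"tx":0,"ty":-0.1,"tz":-2,"wx":0,"wy":0,"wz":0,"claw":1},
    {"tx":0,"ty":0,"tz":-2,"wx":0,"wy":0,"wz":0,"claw":1},
    {"tx":0,"ty":0,"tz":-2,"wx":0,"wy":0,"wz":0,"claw":1},
    {"tx":0,"ty":0,"tz":-2,"wx":0,"wy":0,"wz":0,"claw":1},
    {"tx":0,"ty":0,"tz":-2,"wx":0,"wy":0,"wz":0,"claw":1},
    {"tx":0,"ty":0,"tz":-1.7,"wx":0,"wy":0,"wz":0,"claw":1},
    {"tx":0,"ty":0,"tz":0,"wx":0,"wy":0,"wz":0,"claw":1},
    {"tx":0,"ty":0,"tz":0,"wx":0,"wy":0,"wz":0,"claw":1},
  ],
)

```text
clock: 39.52
tcp_pos: [0.5164, -0.3758, 0.2013]
orientation: [0.001, 0.642, 0.766, 0.0]
wrist_force: [-0.7, 0.0, -3.7]
finger_gap: 0.0133
grip_force: 98.1
```

carry_out(
  moves=[
    {"tx":0,"ty":0,"tz":-1,"wx":0,"wy":0,"wz":0,"claw":1},
    {"tx":0,"ty":0,"tz":-1,"wx":0,"wy":0,"wz":0,"claw":1},
    {"tx":0,"ty":0,"tz":-0.5,"wx":0,"wy":0,"wz":0,"claw":1},
    {"tx":0,"ty":0,"tz":-0.5,"wx":0,"wy":0,"wz":0,"claw":1},
    {"tx":0,"ty":0,"tz":0,"wx":0,"wy":0,"wz":0,"claw":1},
  ],
)

```text
clock: 40.15
tcp_pos: [0.5155, -0.3763, 0.1698]
orientation: [-0.0, 0.643, 0.766, 0.0]
wrist_force: [-0.6, -0.4, -2.9]
finger_gap: 0.0135
grip_force: 98.2
```

carry_out(
  moves=[
    {"tx":0,"ty":0,"tz":-0.4,"wx":0,"wy":0,"wz":0,"claw":1},
    {"tx":0,"ty":0,"tz":-0.4,"wx":0,"wy":0,"wz":0,"claw":1},
    {"tx":0,"ty":0,"tz":-0.4,"wx":0,"wy":0,"wz":0,"claw":1},
    {"tx":0,"ty":0,"tz":0,"wx":0,"wy":0,"wz":0,"claw":1},
  ],
)

```text
clock: 40.65
tcp_pos: [0.5157, -0.3766, 0.1582]
orientation: [0.0, 0.643, 0.766, -0.0]
wrist_force: [-1.0, -1.7, -2.7]
finger_gap: 0.0136
grip_force: 98.3
```

carry_out(
  moves=[
    {"tx":0,"ty":0,"tz":-0.3,"wx":0,"wy":0,"wz":0,"claw":1},
    {"tx":0,"ty":0,"tz":-0.3,"wx":0,"wy":0,"wz":0,"claw":1},
    {"tx":0,"ty":0,"tz":0,"wx":0,"wy":0,"wz":0,"claw":1},
  ],
)

```text
clock: 41.02
tcp_pos: [0.5155, -0.3762, 0.1523]
orientation: [-0.0, 0.643, 0.766, 0.0]
wrist_force: [-2.0, -0.6, 3.3]
finger_gap: 0.0136
grip_force: 98.9
```

```bash
python3 -c "
from h import *
st()
for n in('scene','top'):
    c,W=look(n)
    for z in(.144,):
        B=blob(W,BASE,.05,z-.012,z+.012); print(n,circ(B) if len(B) else 0, np.percentile(B[:,2],[10,50,90]).round(4) if len(B) else '')
"
```

```text
t 41.02 tcp_mm [ 515.5 -376.2  152.3] closeang 10.0 zdown [-0.  0. -1.] gap 13.6 grip 98.9 F [-2.  -0.6  3.3] j [-0.76  0.47  0.08  1.18  0.    0.64]
scene (516.4, -377.7, 87.9, 643, 143.3) [0.1392 0.1433 0.1467]
top (515.7, -375.4, 85.5, 520, 143.9) [0.1404 0.1439 0.1464]
```

carry_out(
  moves=[
    {"tx":0,"ty":0,"tz":-0.15,"wx":0,"wy":0,"wz":0,"claw":1},
    {"tx":0,"ty":0,"tz":0,"wx":0,"wy":0,"wz":0,"claw":1},
  ],
)

```text
clock: 41.38
tcp_pos: [0.5156, -0.3764, 0.1523]
orientation: [0.0, 0.643, 0.766, -0.0]
wrist_force: [-3.8, 2.5, 8.8]
finger_gap: 0.0132
grip_force: 99.9
```

carry_out(
  moves=[
    {"tx":0,"ty":0,"tz":-0.15,"wx":0,"wy":0,"wz":0,"claw":1},
    {"tx":0,"ty":0,"tz":0,"wx":0,"wy":0,"wz":0,"claw":1},
  ],
)

```text
clock: 41.62
tcp_pos: [0.5156, -0.3765, 0.1523]
orientation: [0.001, 0.643, 0.766, -0.0]
wrist_force: [-5.6, 3.7, 15.5]
finger_gap: 0.0136
grip_force: 100.8
```

carry_out(
  moves=[
    {"tx":0,"ty":0,"tz":-0.2,"wx":0,"wy":0,"wz":0,"claw":1},
    {"tx":0,"ty":0,"tz":0,"wx":0,"wy":0,"wz":0,"claw":1},
  ],
)

```text
clock: 41.88
tcp_pos: [0.5157, -0.3766, 0.1522]
orientation: [0.002, 0.643, 0.766, -0.0]
wrist_force: [-8.7, 5.2, 25.6]
finger_gap: 0.0135
grip_force: 102.0
```

carry_out(
  moves=[
    {"tx":0,"ty":0,"tz":0.45,"wx":0,"wy":0,"wz":0,"claw":1},
    {"tx":0,"ty":0,"tz":0,"wx":0,"wy":0,"wz":0,"claw":-1},
    {"tx":0,"ty":0,"tz":0,"wx":0,"wy":0,"wz":0,"claw":-1},
    {"tx":0,"ty":0,"tz":0,"wx":0,"wy":0,"wz":0,"claw":-1},
    {"tx":0,"ty":0,"tz":4,"wx":0,"wy":0,"wz":0,"claw":-1},
    {"tx":0,"ty":0,"tz":5,"wx":0,"wy":0,"wz":0,"claw":-1},
    {"tx":-1,"ty":5,"tz":2,"wx":0,"wy":0,"wz":0,"claw":-1},
    {"tx":-1,"ty":5,"tz":0,"wx":0,"wy":0,"wz":0,"claw":-1},
  ],
)

```text
clock: 42.88
tcp_pos: [0.4966, -0.2765, 0.2637]
orientation: [0.002, 0.643, 0.765, 0.0]
wrist_force: [0.5, -0.2, 0.9]
finger_gap: 0.0853
grip_force: 0.0
```

carry_out(
  moves=[
    {"tx":-1,"ty":5,"tz":0,"wx":0,"wy":0,"wz":0,"claw":-1},
    {"tx":-1,"ty":5,"tz":0,"wx":0,"wy":0,"wz":0,"claw":-1},
    {"tx":-1,"ty":5,"tz":0,"wx":0,"wy":0,"wz":0,"claw":-1},
    {"tx":0,"ty":0,"tz":0,"wx":0,"wy":0,"wz":0,"claw":-1},
  ],
)

```text
clock: 43.38
tcp_pos: [0.4648, -0.1235, 0.2622]
orientation: [-0.0, 0.641, 0.767, 0.0]
wrist_force: [0.7, -0.0, -0.2]
finger_gap: 0.0854
grip_force: 0.0
```

```bash
python3 -c "
from h import *
st()
for n in('scene','top'):
    c,W=look(n)
    B=blob(W,BASE,.05,.134,.156); print(n,circ(B)); 
    A=np.c_[B[:,:2]-BASE,np.ones(len(B))]; print('plane',np.linalg.lstsq(A,B[:,2],rcond=None)[0].round(4))
    H=blob(W,BASE,.05,.157,.175); print('handle',circ(H)) 
    P=blob(W,(.509,.390),.05,.05,.07); print('plug',circ(P) if len(P)>4 else 0)
    if n=='scene': cv2.imwrite('pics/p6.png',cv2.resize(c['image'][200:340,80:255],(750,600)))
    if n=='top': cv2.imwrite('pics/p7.png',c['image'])
"
```

```text
t 43.38 tcp_mm [ 464.8 -123.5  262.2] closeang 10.2 zdown [ 0.     0.001 -1.   ] gap 85.4 grip 0.0 F [ 0.7 -0.  -0.2] j [-0.43  0.12 -0.12  1.33  0.    0.97]
scene (516.6, -377.3, 88.7, 819, 143.2)
plane [-0.0141 -0.0018  0.1434]
handle (518.2, -377.0, 57.0, 198, 166.7)
plug (509.1, 391.4, 25.3, 50, 58.6)
top (515.0, -379.3, 85.2, 463, 143.9)
plane [0.0032 0.0015 0.144 ]
handle (515.3, -381.7, 44.9, 120, 167.4)
plug (508.7, 391.3, 22.2, 65, 61.0)
```

View pics/p6.png

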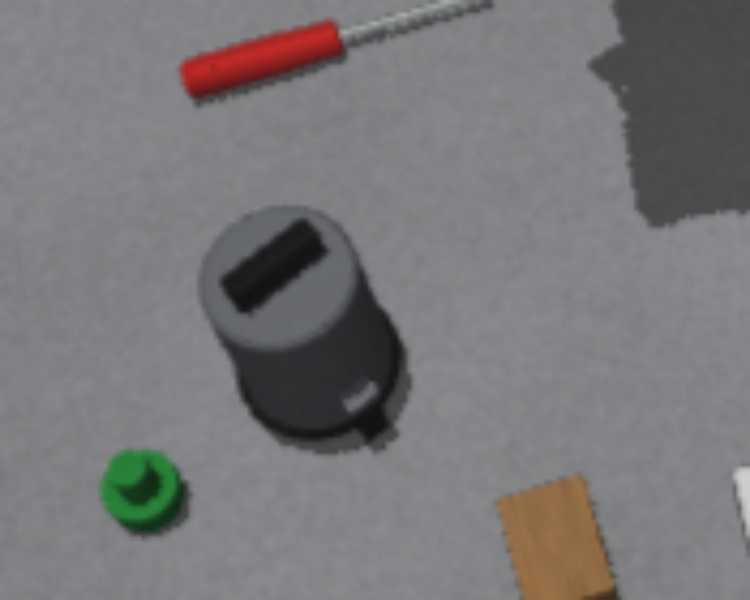

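View pics/p7.png

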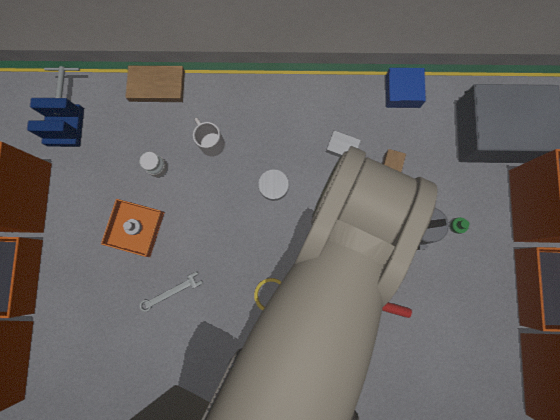

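In the first view the cover sits home and level on the base, top at 144 mm, with a clip below the flange at crop pixel (375,430). In the top view the plug is in the tray at (131,227). I'm handing in.

```bash
python3 -c "
from h import *
print(env.hand_in())"
```

```text
the job is handed in; nothing more can be done
None
```

The job is handed in, with no verdict returned: the last images show the plug in the orange tray and the cover level and fully home over all five nested cups, with only the near clip visible in view, hooked below the rim.

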